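# Pack the two-layer coffee caddy for the drive

### The job

Pack the wooden coffee caddy for the drive: stand the wide white cup in the wide orange ring and the narrow white cup in the narrow orange ring on its floor, and only then lower the green divider over them until it lies fully down on the caddy's ledges. After that stand the small amber jar in the round white marking on the divider and lay the square bamboo coaster flat on the square white marking. The blue cup is still in use, so leave it where it stands, and let go of everything.

Things in the scene. Friction and masses are not known exactly. Their poses are not given: they have to be found in the camera images.
- caddy: Fixed wooden caddy, 254 (x) by 128 mm (y), origin centre of underside, z up. Floor top at z = 12 mm, long sides (+-y) open. Solid end blocks (|x| 101 to 127 mm, full width), flat tops at z = 76 mm are the ledges for the divider. Lips round the ledges rise to z = 88 mm (inner faces |x| = 119 mm and, on the end blocks, |y| = 58 mm): the divider drops between them with 6 mm play each side.
- ring_wide: Wide orange plastic ring fixed on the caddy's floor, 92 mm outer, 80 mm inner diameter, 12 mm high; the wide white cup stands inside it on the floor. Origin: centre of its underside, level with the caddy's floor. The rings lie 55 mm either side of the caddy's centre along its x; which is at which end changes.
- ring_narrow: Narrow orange plastic ring fixed on the caddy's floor, 70 mm outer and 58 mm inner diameter, 12 mm high; place of the narrow white cup. Origin: centre of its underside, at the level of the caddy's floor.
- cup_wide: Wide white ceramic cup without handle, 64 mm outer diameter (straight wall above the lowest 12 mm), 58 mm tall, open top, wall 4 mm, about 0.18 kg. Origin: centre of its underside, z up. Loose.
- cup_narrow: Narrow white ceramic cup without handle, 44 mm outer diameter (straight wall above the lowest 12 mm), 52 mm tall, open top, wall 4 mm, about 0.1 kg. Origin: centre of its underside, z up. Loose.
- cup_blue: Blue ceramic cup of the wide cup's shape and size (64 mm diameter, 58 mm tall). Not to be moved. Origin: centre of its underside. Loose.
- divider: Loose green plastic plate, 226 (x) by 104 (y) by 8 mm, 0.3 kg, on the counter. Origin centre of underside, z up. Black handle in its middle: bar 70 mm along x, 14 mm wide in y, z = 42 to 58 mm, on two posts. White markings on top (z = 8 mm): 66 mm square outline at x = +68 mm, y = 0 for the coaster; 58 mm circle at x = -68 mm, y = 0 for the jar. Either way round fits the caddy.
- jar: Small closed amber glass jar with black lid, 48 mm diameter, 60 mm tall, about 0.13 kg. Origin: centre of its underside, z up. Loose.
- coaster: Square bamboo coaster, 60 x 60 mm, 10 mm thick, about 50 g. Origin: centre of its underside, x and y along its sides, z up. Loose, lying flat.
Things that resemble listed ones, but are neither listed nor needed, are in the scene too. Of the things that look like the coaster, the smallest one is meant.

How it is judged (in metres and radians):
On the way, in this order (a step that is already met when the one before it is completed fails the run):
1. both white cups stand released, each in its own ring (horizontal distance between cup_wide and ring_wide below 0.01 m and z of cup_wide in the frame of caddy between 0.007 and 0.017 m and angle between each of cup_wide, cup_narrow's own z axis and vertical below 0.12 rad and horizontal distance between cup_narrow and ring_narrow below 0.01 m and z of cup_narrow in the frame of caddy between 0.007 and 0.017 m and contact force between the fingers and cup_wide below 0.3 N and contact force between the fingers and cup_narrow below 0.3 N), for 0.2 s.
2. the divider lies released on the caddy's ledges over both cups (horizontal distance between cup_wide and ring_wide below 0.01 m and z of cup_wide in the frame of caddy between 0.007 and 0.017 m and angle between each of cup_wide, cup_narrow's own z axis and vertical below 0.12 rad and horizontal distance between cup_narrow and ring_narrow below 0.01 m and z of cup_narrow in the frame of caddy between 0.007 and 0.017 m and x of divider in the frame of caddy between -0.009 and 0.009 m and y of divider in the frame of caddy between -0.009 and 0.009 m and z of divider in the frame of caddy between 0.072 and 0.08 m and angle between the x axis of divider and the x axis of caddy, either way round below 0.12 rad and angle between divider's own z axis and vertical below 0.05 rad and contact force between the fingers and divider below 0.3 N), for 0.2 s.
3. then the jar and the coaster rest released on their markings (x of jar in the frame of divider between -0.08 and -0.056 m and y of jar in the frame of divider between -0.012 and 0.012 m and z of jar in the frame of divider between 0.004 and 0.012 m and angle between each of jar, coaster's own z axis and vertical below 0.1 rad and x of coaster in the frame of divider between 0.056 and 0.08 m and y of coaster in the frame of divider between -0.012 and 0.012 m and z of coaster in the frame of divider between 0.004 and 0.012 m and contact force between the fingers and jar below 0.3 N and contact force between the fingers and coaster below 0.3 N), for 0.2 s.
At the end, for the whole second after the job is handed in: Cups upright on the caddy floor within 10 mm of their rings' centres; divider level on the ledges (4 mm in height, 9 mm sideways, 0.12 rad, either way round); jar and coaster on it within 12 mm of their markings along each axis; blue cup within 20 mm of its start; all at rest (horizontal distance between cup_wide and ring_wide below 0.01 m and z of cup_wide in the frame of caddy between 0.007 and 0.017 m and angle between each of cup_wide, cup_narrow's own z axis and vertical below 0.12 rad and horizontal distance between cup_narrow and ring_narrow below 0.01 m and z of cup_narrow in the frame of caddy between 0.007 and 0.017 m and x of divider in the frame of caddy between -0.009 and 0.009 m and y of divider in the frame of caddy between -0.009 and 0.009 m and z of divider in the frame of caddy between 0.072 and 0.08 m and angle between the x axis of divider and the x axis of caddy, either way round below 0.12 rad and angle between divider's own z axis and vertical below 0.05 rad and x of jar in the frame of divider between -0.08 and -0.056 m and y of jar in the frame of divider between -0.012 and 0.012 m and z of jar in the frame of divider between 0.004 and 0.012 m and angle between each of jar, coaster's own z axis and vertical below 0.1 rad and x of coaster in the frame of divider between 0.056 and 0.08 m and y of coaster in the frame of divider between -0.012 and 0.012 m and z of coaster in the frame of divider between 0.004 and 0.012 m and linear speed of each of cup_wide, cup_narrow, divider, jar, coaster below 0.02 m/s and distance of cup_blue from where it was at the start of the episode below 0.02 m); the robot touches nothing.
It fails at once if the blue cup is moved by more than 20 mm or tipped (distance of cup_blue from where it was at the start of the episode above 0.02 m or angle between cup_blue's own z axis and vertical above 0.3 rad).
It also fails if it takes over 134 s, if anything falls off the work surface, if the arm or the gripper's body presses on something with over 40 N, if the wrist force passes 120 N, or if a joint passes its speed limit or range.

### The arm

A 6-joint arm with a two-finger parallel gripper is mounted at the origin on the work surface. World frame = base frame: x ahead of the robot, y to its left, z up, the work surface at z = 0. Lengths are in mm, angles in rad, forces in N, time in s.
With the tool pointing down it reaches from about 350 to 775 mm from the base axis. Payload 7.3 kg.
Tool frame: the origin (TCP) lies at the very end of the fingers, on their centre line; the grasp point (between the pads) lies 19 mm behind it; z points along the fingers, y is the line along which they close (so a half turn about z gives the same grasp; the last joint's range is limited). The gripper opens to 92 mm and grips with 3 to 60 N. Pads are 19 mm wide; open, the fingers measure 130 mm over their backs; the gripper's body (75 mm by 190 mm) begins 47 mm behind the grasp point.
Start: joints at [1.142, 0.342, 1.524, -0, 1.275, -0.146], TCP at [146.484, 504.17, 226.741] pointing down, gripper open.
Joint ranges: [-2.53, 2.53], [-0.77, 2.02], [0.04, 2.7], [-1, 4.14], [0.28, 2.66], [-3.11, 3.11]. Speed limits (rad/s): [2.57, 2.57, 3.14, 3.14, 3.14, 3.14].

### API

Orientations are given as [roll, pitch, yaw] about the fixed x, y, z axes, in that order (R = Rz(yaw) Ry(pitch) Rx(roll)).
In Python, from plant import get_obs, vision, workorder gives the robot as it stands.
- The arm moves only by the shell command python3 -m pendant 'ROWS' [OPENING]. ROWS is a JSON object of lists of equal length, an entry for each row: "dp": the shift along the tool's x, y, z in m, a list of three; "rotation": the turn, a rotation vector about the tool's x, y, z in rad, a list of three. A call has 1 to 8 rows; each row is the pose to reach, as a shift and turn from the pose commanded when the call began, along the tool's axes at that moment; what a row does not reach only later rows make up. A row lasts 1/8 s, in which the tool goes at most 62.5 mm and 10.7 degrees, less where a joint would pass 70% of its speed; a pose out of reach is approached as far as the arm can. A call with a gripper value outside its range is refused whole. OPENING is the finger opening in m, from 0 to 0.0918, set as the call begins (- or left out, the last holds). The fingers move at their own pace and stop on an object; the grip force is fixed at half the most. Time passes only in rows, so rows that repeat a pose let the fingers close. It gives the time, the measured TCP pose, the force, the opening and the grip force at its end, in the units of the state.
- get_obs(): the state, without advancing time (a new reading comes with each control period).
- vision.capture(name): name is "side" or "top"; returns a dict with "pixels" (400x640x3 uint8, red, green, blue), "vfov" (degrees; the focal length in pixels is half the picture's height over the tangent of half this angle, whatever the lens; pixels are square), "cx", "cy" (the principal point, pixels), "pose" (4x4, takes a point from camera to world coordinates). Camera axes: x right, y up, looking along -z (the intrinsics and any distortion apply to the point x, -y, -z); pixel columns grow to the right and rows downward; lengths in mm; the calibration is good to about 2 mm. A picture is of the moment at which its call begins. There is no depth.
- workorder.close_job(): hands the job in; it is judged then, once.
The state is a dict: "time": time; "joint_positions": joint angles; "dq": joint speeds; "tau": joint torques, N m; "tool_pos": TCP position; "tcp_rot": TCP orientation; "contact_force": force on the tool from outside, world axes, zero at the start; "moment": the same for the moment, N m; "grip_width": finger opening in mm; "finger_force": force on a finger pad.
Only numpy, scipy, OpenCV 4.12 (cv2) and the standard library are available. Lean on these libraries where they do the work, as an engineer would, in place of code of your own. Each camera call takes 0.05 s, during which the arm holds its last target. There are 200 camera calls.

## Working session

There is one attempt and no reset: what is moved stays moved. The work goes in short steps, Python scripts to look and compute and a shell command to move; the robot and the scene stay as the last step left them, time stands still between calls to the robot, and variables do not carry over. Pictures are saved under pics/ and viewed, at most 14 in all, crops included, and the job is handed in when it is done.

```bash
ls; mkdir -p pics
python3 - <<'E'
from plant import get_obs, vision
import cv2
for n in ("top","side"):
    c=vision.capture(n); print(n,{k:v for k,v in c.items() if k!="pixels"})
    cv2.imwrite(f"pics/{n}0.png",c["pixels"][:,:,::-1])
print(get_obs())
E
```

```text
pics
top {'vfov': 49.81370418666907, 'cx': 317.65801623967104, 'cy': 200.86078333705083, 'pose': array([[-1.94393803e-02,  9.85927385e-01, -1.66040060e-01,
         3.02081457e+02],
       [-9.99345911e-01, -1.40954452e-02,  3.33026853e-02,
        -6.39804884e+01],
       [ 3.04936209e-02,  1.66578838e-01,  9.85556508e-01,
         1.03714157e+03],
       [ 0.00000000e+00,  0.00000000e+00,  0.00000000e+00,
         1.00000000e+00]])}
side {'vfov': 46.3694925476004, 'cx': 319.132306691188, 'cy': 196.24860088974617, 'pose': array([[ 8.25427785e-01,  4.20989142e-01, -3.76081259e-01,
         1.04382458e+02],
       [-5.64476983e-01,  6.22492788e-01, -5.42096361e-01,
        -6.50671094e+02],
       [ 5.89118957e-03,  6.59750613e-01,  7.51461524e-01,
         8.16748769e+02],
       [ 0.00000000e+00,  0.00000000e+00,  0.00000000e+00,
         1.00000000e+00]])}
{'time': 0.1, 'joint_positions': array([ 1.14203024e+00,  3.42660744e-01,  1.52488027e+00, -3.27479441e-05,
        1.27543052e+00, -1.46010570e-01]), 'dq': array([ 0.00227465, -0.00120165, -0.0017758 ,  0.00062037,  0.00067531,
       -0.00025671]), 'tau': array([ 3.90325542e-03, -4.31999409e+01, -2.44703901e+01,  7.21819396e-02,
        5.24587242e-02, -6.45340788e-05]), 'tool_pos': array([146.3208509 , 503.82776086, 226.12486547]), 'tcp_rot': array([-3.14022389e+00, -1.69632627e-04,  2.85884657e+00]), 'contact_force': array([ 0.68557246,  0.96721085, -0.44359828]), 'moment': array([ 0.00959883, -0.03338963, -0.01433142]), 'finger_force': 0.0, 'grip_width': 91.72638374904483}
```

View pics/top0.png

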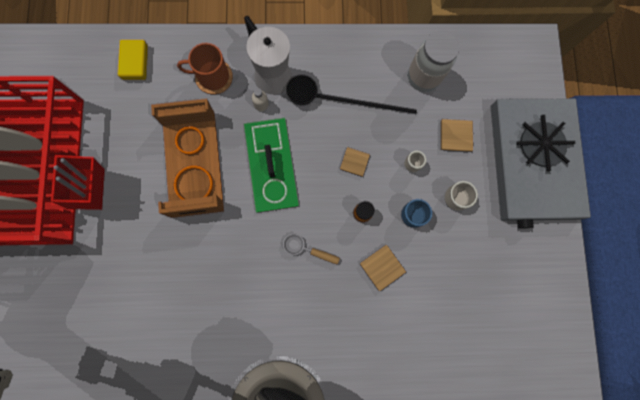

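View pics/side0.png

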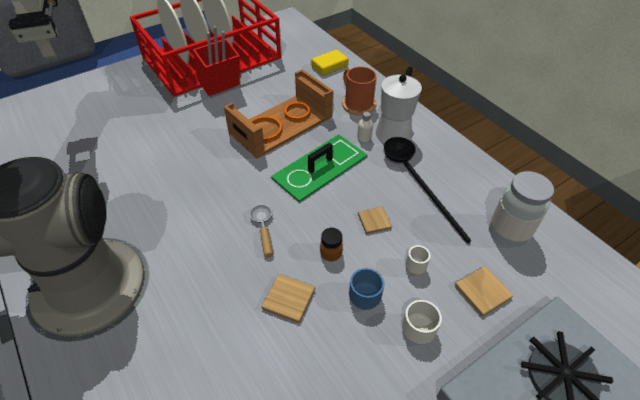

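Top view: caddy (187,157) with narrow ring (190,140) and wide ring (194,184). Divider (271,165), with its square marking toward the top of the image. Jar (364,211), blue cup (417,213), wide white cup (463,195), narrow white cup (416,160).
Coaster candidates are (355,162), (457,135) and (383,268). The one at (355,162) is clearly the smallest, so it fits the description; I'll confirm it in an enlarged crop.

```bash
cat > h.py <<'E'
import numpy as np, cv2
from plant import get_obs, vision
def cam(n):
    c=vision.capture(n); c["f"]=200/np.tan(np.radians(c["vfov"]/2)); return c
def ray(c,u,v):
    d=c["pose"][:3,:3]@np.array([(u-c["cx"])/c["f"],-(v-c["cy"])/c["f"],-1]); return c["pose"][:3,3],d
def at(c,u,v,z):
    o,d=ray(c,u,v); return (o+d*(z-o[2])/d[2])[:2]
def proj(c,p):
    q=c["pose"][:3,:3].T@(np.array(p,float)-c["pose"][:3,3]); return np.array([c["cx"]-c["f"]*q[0]/q[2],c["cy"]+c["f"]*q[1]/q[2]])
def big(c,name,x0,y0,x1,y1,s):
    cv2.imwrite("pics/"+name,cv2.resize(c["pixels"][y0:y1,x0:x1,::-1],None,fx=s,fy=s,interpolation=cv2.INTER_CUBIC))
E
python3 - <<'E'
from h import *
t=cam("top"); s=cam("side")
big(t,"c1.png",330,110,490,230,5)
big(t,"c2.png",140,90,310,220,4.6)
for n,u,v,z in [("coaster",355,162,10),("c2",457,135,10),("c3",383,268,10),("jar",366,208,60),("blue",417,211,58),("wide",463,192,58),("nar",416.5,158,52),("rn",190,140,24),("rw",194,183,24)]: print(n,at(t,u,v,z).round(1), proj(s,[*at(t,u,v,z),z]).round(1))
print(proj(t,[0,0,0]),proj(s,[0,0,0]))
E
```

```text
coaster [ 570.9 -192.6] [374.3 219.2]
c2 [ 637.7 -451.8] [484.1 290.1]
c3 [ 311.7 -250.4] [288.2 297.7]
jar [ 448.4 -208.1] [333.9 235.5]
blue [ 440.  -326.6] [367.1 280.6]
wide [ 483.2 -437.6] [425.1 313.8]
nar [ 568.  -334.4] [420.4 253.3]
rn [626.7 208.2] [297.5 110.3]
rw [520.1 195.6] [265.4 127.3]
[277.82485431 410.25671571] [ 88.33862181 285.77196522]
```

View pics/c1.png

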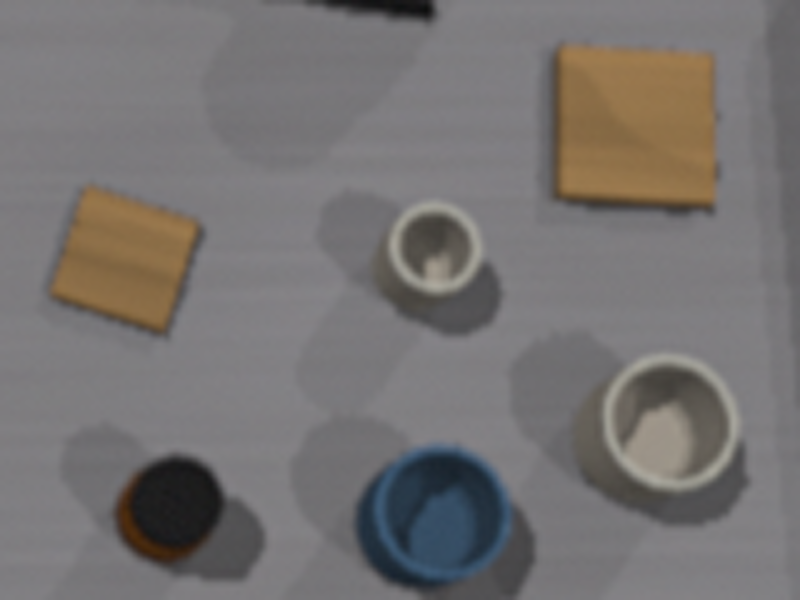

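View pics/c2.png

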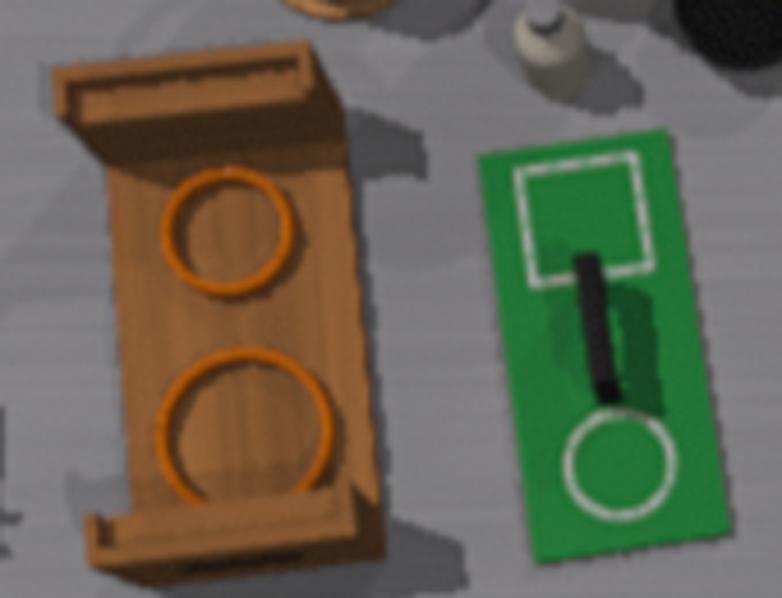

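```bash
cat >> h.py <<'E'
def crop(U,V,x0,y0,s): return (U+.5)/s-.5+x0,(V+.5)/s-.5+y0
E
python3 - <<'E'
from h import *
t=cam("top"); s=cam("side")
big(s,"c3.png",210,60,380,210,4.6)
P=lambda U,V,z:at(t,*crop(U,V,330,110,5),z)
Q=lambda U,V,z:at(t,*crop(U,V,140,90,4.6),z)
for n,U,V,z in [("wide",671,423,58),("nar",435,248,52),("blue",443,514,58),("jar",176,502,60)]:print(n,P(U,V,z).round(1))
def quad(n,pts):
    pts=np.array(pts); print(n,pts.mean(0).round(1),"sides",[np.linalg.norm(pts[i]-pts[i-1]).round(1) for i in range(4)],"ang",[np.degrees(np.arctan2(*(pts[i]-pts[i-1])[::-1])).round(1) for i in range(4)])
quad("coaster",[P(*c,10) for c in [(88,187),(202,228),(166,332),(52,295)]])
quad("div",[Q(*c,8) for c in [(479,155),(667,130),(732,535),(537,563)]])
quad("sq",[Q(*c,8) for c in [(515,168),(638,152),(654,269),(529,287)]])
print("circ",Q(620,464,8)); print("handle ends",Q(587,256,58),Q(607,402,58))
a,b=Q(228,231,24),Q(246,432,24); print("rings",a,b,np.linalg.norm(a-b),np.degrees(np.arctan2(*(a-b)[::-1])), "diam",np.linalg.norm(Q(161,231,24)-Q(296,231,24)),np.linalg.norm(Q(156,432,24)-Q(335,432,24)))
quad("caddy z88",[Q(*c,88) for c in [(54,68),(308,41),(355,537),(89,566)]])
E
```

```text
wide [ 477.9 -439.1]
nar [ 565.1 -334.4]
blue [ 436.7 -329.2]
jar [ 443.8 -205.1]
coaster [ 571.8 -192.7] sides [np.float64(58.1), np.float64(59.9), np.float64(56.1), np.float64(58.7)] ang [np.float64(-19.5), np.float64(-111.1), np.float64(159.3), np.float64(70.8)]
div [568.7  14.4] sides [np.float64(225.5), np.float64(102.4), np.float64(225.6), np.float64(102.8)] ang [np.float64(8.2), np.float64(-82.5), np.float64(-171.7), np.float64(97.4)]
sq [637.3  24.7] sides [np.float64(67.0), np.float64(66.9), np.float64(66.3), np.float64(67.4)] ang [np.float64(6.7), np.float64(-82.7), np.float64(-172.8), np.float64(97.9)]
circ [502.51349738   5.78048786]
handle ends [601.1829839   18.90104819] [524.71618299   8.84383481]
rings [627.1322704  210.21139253] [518.88293787 197.75084468] 108.9641374224326 6.566399451908167 diam 70.46029754922033 91.88823812889169
caddy z88 [572.7 204.8] sides [np.float64(252.8), np.float64(126.1), np.float64(254.1), np.float64(126.7)] ang [np.float64(6.3), np.float64(-83.9), np.float64(-173.6), np.float64(95.5)]
```

View pics/c3.png

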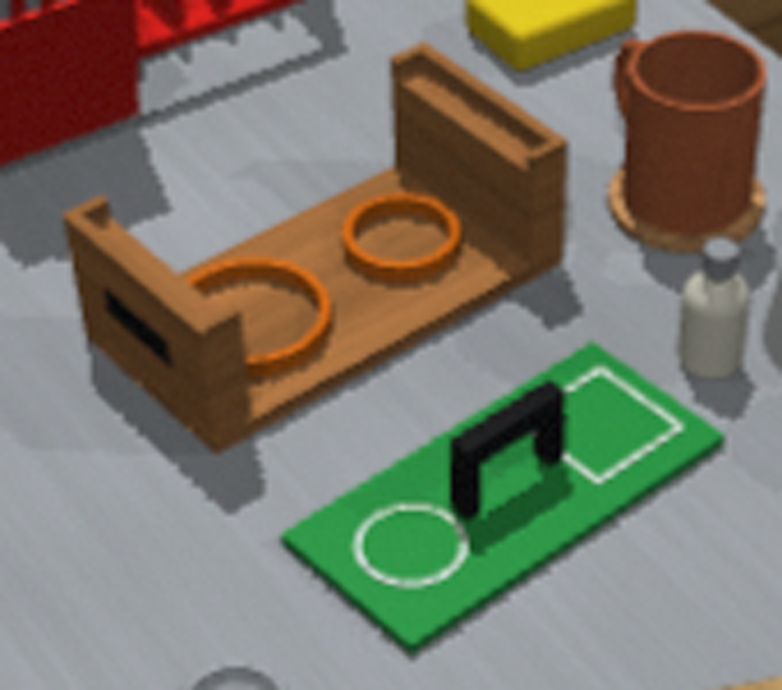

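Run:
```python
from h import *
s=cam("side")
Q=lambda U,V,z:at(s,*crop(U,V,210,60,4.6),z)
d=np.array([Q(*c,8) for c in [(284,540),(592,344),(723,437),(412,646)]]);print("div",d.mean(0),d[1]-d[0])
k=np.array([Q(*c,8) for c in [(600,367),(684,428),(602,483),(520,422)]]);print("sq",k[[0,1,2]],(k[0]+k[2])/2,"circ",Q(411,545,8))
k=np.array([Q(*c,88) for c in [(68,215),(208,334),(425,45),(567,145)]]);print("caddy",k,k.mean(0))
print("nar ring left/right",Q(343,236,24),Q(462,236,24))
# cups seen from side: rim centres by eye on full picture
for n,u,v,z in [("wide",423,314,58),("nar",418.5,254.5,52),("blue",366.5,281,58),("jar",331.5,236.5,60)]:print(n,at(s,u,v,z))
t=s;
big(s,"c4.png",310,190,450,350,3.7)
```

```text
div [567.97176792  14.60689009] [222.68723441  34.76832907]
sq [[664.10896797  63.73584031]
 [672.92645266  -2.07470343]
 [610.74243123 -11.36761209]] [637.4256996   26.18411411] circ [501.80966391   7.29836434]
caddy [[441.78328309 253.74496037]
 [456.90274798 125.83984559]
 [690.18247123 281.07065162]
 [702.98692328 154.04973336]] [572.9638564  203.67629774]
nar ring left/right [595.62283804 225.9157296 ] [653.32405966 187.08329277]
wide [ 479.83815347 -435.77590485]
nar [ 562.96045312 -334.36446826]
blue [ 438.52700591 -326.58377435]
jar [ 443.02524091 -207.30897413]
```

View pics/c4.png

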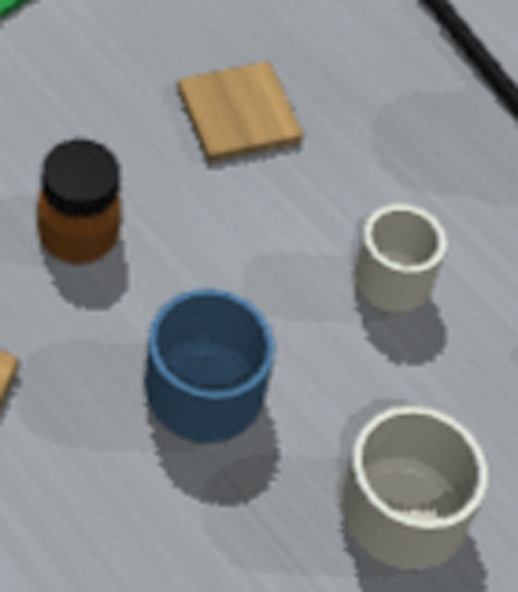

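```bash
cat > go.py <<'E'
# usage: go.py x y z yawdeg [x y z yawdeg ...]  -> dp per waypoint in the present tool axes
import sys
from h import *
from scipy.spatial.transform import Rotation as R
o=get_obs(); r=R.from_euler("xyz",o["tcp_rot"])
print("t",round(o["time"],2),"tcp",o["tool_pos"].round(1),"yaw",np.degrees(o["tcp_rot"]).round(1),"w",round(o["grip_width"],1),"q6",o["joint_positions"][5].round(2))
a=np.array(sys.argv[1:],float).reshape(-1,4)
for x,y,z,yw in a:
    d=r.inv().apply(np.array([x,y,z])-o["tool_pos"])
    w=(r.inv()*R.from_euler("xyz",[np.pi,0,np.radians(yw)])).as_rotvec()
    print((d/1000).round(4),w.round(3),"mm",np.linalg.norm(d).round())
E
python3 go.py 480 150 226 186.4
```

```text
t 0.35 tcp [146.4 504.1 226.6] yaw [-180.    -0.   163.8] w 92.1 q6 -0.15
[-0.4191 -0.247   0.0006] [-0.    -0.    -0.394] mm 486.0
```

```bash
python3 -m pendant '{"dp":[[-0.0525,-0.031,0],[-0.105,-0.062,0],[-0.157,-0.093,0],[-0.21,-0.1235,0],[-0.262,-0.154,0],[-0.314,-0.185,0],[-0.367,-0.216,0],[-0.419,-0.247,0]],"rotation":[[0,0,-0.05],[0,0,-0.1],[0,0,-0.15],[0,0,-0.2],[0,0,-0.25],[0,0,-0.3],[0,0,-0.35],[0,0,-0.394]]}' 0.0918; python3 go.py 480 -300 180 186.4 478.5 -437.5 180 186.4
```

```text
time: 1.35
tool_pos: [481.2, 148.4, 226.9]
tcp_rot: [3.141, 0.001, -3.029]
contact_force: [1.0, 0.0, 0.2]
grip_width: 91.9
finger_force: 0.0
t 1.35 tcp [481.2 148.4 226.9] yaw [ 180.     0.  -173.6] w 91.9 q6 -1.54
[ 0.0515 -0.4454  0.0467] [0.    0.001 0.001] mm 451.0
[ 0.0684 -0.5819  0.0467] [0.    0.001 0.001] mm 588.0
```

```bash
python3 -m pendant '{"dp":[[0.0065,-0.056,0.005],[0.013,-0.112,0.01],[0.0195,-0.168,0.016],[0.026,-0.224,0.022],[0.0325,-0.28,0.028],[0.039,-0.336,0.034],[0.045,-0.39,0.04],[0.0515,-0.445,0.0467]],"rotation":[[0,0,0],[0,0,0],[0,0,0],[0,0,0],[0,0,0],[0,0,0],[0,0,0],[0,0,0]]}'; python3 go.py 478.5 -437.5 150 186.4 478.5 -437.5 28 186.4
```

```text
time: 2.35
tool_pos: [478.0, -299.7, 179.9]
tcp_rot: [-3.142, 0.0, -3.031]
contact_force: [1.1, 0.3, 0.1]
grip_width: 91.3
finger_force: 0.0
t 2.35 tcp [ 478.  -299.7  179.9] yaw [-180.     0.  -173.6] w 91.3 q6 -2.38
[ 0.0147 -0.137   0.0299] [-0.     0.    -0.001] mm 141.0
[ 0.0148 -0.137   0.1519] [-0.     0.    -0.001] mm 205.0
```

```bash
python3 -m pendant '{"dp":[[0.005,-0.045,0.01],[0.01,-0.09,0.02],[0.0148,-0.137,0.03],[0.0148,-0.137,0.06],[0.0148,-0.137,0.08],[0.0148,-0.137,0.08]],"rotation":[[0,0,0],[0,0,0],[0,0,0],[0,0,0],[0,0,0],[0,0,0]]}'
python3 - <<'E'
from h import *
t=cam("top");s=cam("side")
p=get_obs()["tool_pos"];print(p,proj(t,p),proj(s,p))
a=t["pixels"][130:260,390:530,::-1];b=s["pixels"][210:350,350:490,::-1]
cv2.imwrite("pics/w1.png",np.hstack([cv2.resize(a,(400,371),interpolation=2),cv2.resize(b,(371,371),interpolation=2)]))
E
python3 go.py 478.5 -437.5 28 186.4
```

```text
time: 3.1
tool_pos: [477.8, -434.9, 98.0]
tcp_rot: [3.138, -0.002, -3.031]
contact_force: [0.6, 0.4, 0.1]
grip_width: 91.5
finger_force: 0.0
[ 478.91988966 -435.89896481  100.62929955] [469.31613798 190.3288802 ] [426.98014736 302.56361357]
t 3.2 tcp [ 478.9 -435.9  100.6] yaw [-180.     0.  -173.6] w 91.7 q6 -2.54
[ 0.0006 -0.0015  0.0726] [-0.001  0.    -0.   ] mm 73.0
```

View pics/w1.png

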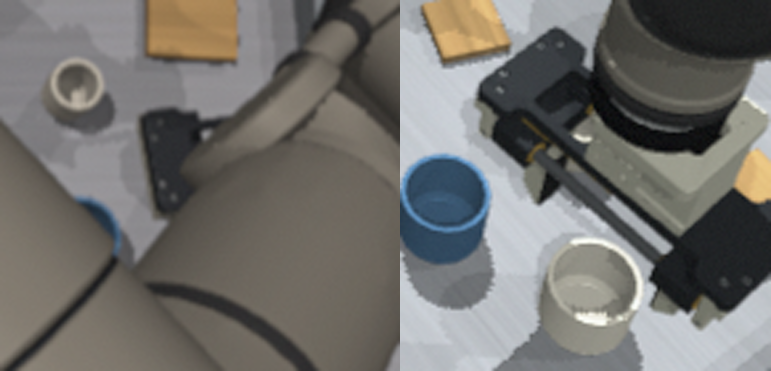

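The side view shows the open fingers straddling the wide cup, with its rim centre at about (592,281) in the crop. The blue cup stays clear at (445,200). I'll descend and grip.

```bash
python3 -m pendant '{"dp":[[0.0006,-0.0015,0.03],[0.0006,-0.0015,0.055],[0.0006,-0.0015,0.072],[0.0006,-0.0015,0.072]],"rotation":[[0,0,0],[0,0,0],[0,0,0],[0,0,0]]}' && python3 -m pendant '{"dp":[[0,0,0],[0,0,0],[0,0,0],[0,0,0],[0,0,0],[0,0,0],[0,0,0],[0,0,0]],"rotation":[[0,0,0],[0,0,0],[0,0,0],[0,0,0],[0,0,0],[0,0,0],[0,0,0],[0,0,0]]}' 0.05
python3 - <<'E'
from h import *
s=cam("side");big(s,"w2.png",330,190,490,350,3.5)
E
python3 go.py 478.5 -437.5 170 186.4
```

```text
time: 3.7
tool_pos: [478.1, -436.9, 27.6]
tcp_rot: [3.14, -0.001, -3.03]
contact_force: [-0.7, 0.7, 0.4]
grip_width: 91.7
finger_force: 0.0
time: 4.7
tool_pos: [478.5, -437.8, 28.8]
tcp_rot: [-3.14, 0.001, -3.03]
contact_force: [0.2, -0.9, 6.1]
grip_width: 63.8
finger_force: 30.0
t 4.75 tcp [ 478.5 -437.7   28.8] yaw [-1.799e+02  1.000e-01 -1.736e+02] w 63.8 q6 -2.54
[-1.000e-04  1.000e-04 -1.412e-01] [-0.001  0.001 -0.   ] mm 141.0
```

View pics/w2.png

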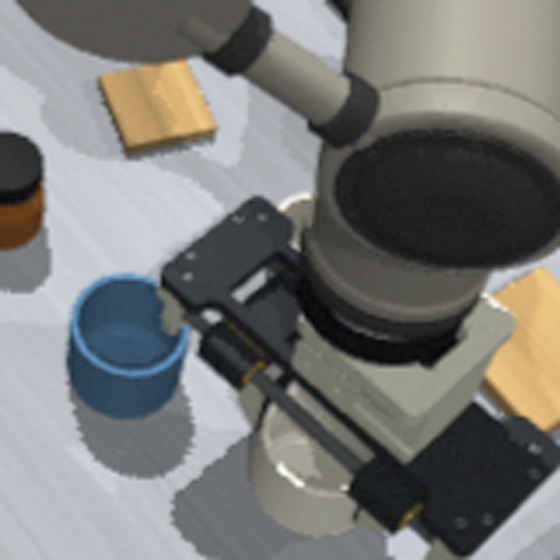

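Gripped at 63.8 mm, which matches the 64 mm cup; the blue cup is untouched at crop (130,340). Next, lift.

```bash
python3 -m pendant '{"dp":[[0,0,-0.02],[0,0,-0.05],[0,0,-0.085],[0,0,-0.12],[0,0,-0.14],[0,0,-0.14]],"rotation":[[0,0,0],[0,0,0],[0,0,0],[0,0,0],[0,0,0],[0,0,0]]}'; python3 go.py 518.2 198.1 170 186.4 518.2 198.1 41 186.4
```

```text
time: 5.5
tool_pos: [478.6, -437.5, 169.0]
tcp_rot: [-3.14, 0.001, -3.03]
contact_force: [0.0, 0.5, -1.9]
grip_width: 63.8
finger_force: 30.0
t 5.5 tcp [ 478.6 -437.5  169. ] yaw [-1.799e+02  1.000e-01 -1.736e+02] w 63.8 q6 -2.54
[-0.11    0.6273 -0.0019] [-0.002  0.001 -0.   ] mm 637.0
[-0.1098  0.6275  0.1271] [-0.002  0.001 -0.   ] mm 650.0
```

```bash
python3 -m pendant '{"dp":[[-0.004,0.02,0],[-0.011,0.063,0],[-0.02,0.113,0],[-0.029,0.163,0],[-0.037,0.213,0],[-0.046,0.263,0],[-0.055,0.313,0],[-0.064,0.363,0]],"rotation":[[0,0,0],[0,0,0],[0,0,0],[0,0,0],[0,0,0],[0,0,0],[0,0,0],[0,0,0]]}'; python3 go.py 518.2 198.1 170 186.4
```

```text
time: 6.5
tool_pos: [500.4, -67.5, 166.3]
tcp_rot: [3.14, -0.003, -3.031]
contact_force: [1.2, -0.1, -1.3]
grip_width: 64.2
finger_force: 30.0
t 6.5 tcp [500.4 -67.5 166.3] yaw [ 179.9   -0.2 -173.6] w 64.2 q6 -1.97
[-0.047   0.262  -0.0034] [ 0.001 -0.003 -0.001] mm 266.0
```

```bash
python3 -m pendant '{"dp":[[-0.009,0.05,0],[-0.018,0.1,0],[-0.026,0.15,0],[-0.035,0.2,0],[-0.042,0.24,0],[-0.046,0.264,0],[-0.046,0.264,0.01],[-0.046,0.264,0.01]],"rotation":[[0,0,0],[0,0,0],[0,0,0],[0,0,0],[0,0,0],[0,0,0],[0,0,0],[0,0,0]]}'; python3 go.py 518.2 198.1 60 186.4 518.2 198.1 41.5 186.4
```

```text
time: 7.5
tool_pos: [516.5, 197.2, 155.8]
tcp_rot: [-3.141, -0.005, -3.03]
contact_force: [-0.6, -0.3, -1.0]
grip_width: 64.1
finger_force: 30.0
t 7.5 tcp [516.5 197.2 155.8] yaw [-180.    -0.3 -173.6] w 64.1 q6 -1.46
[-0.0022  0.0008  0.0958] [-0.001 -0.005 -0.   ] mm 96.0
[-0.0023  0.0008  0.1143] [-0.001 -0.005 -0.   ] mm 114.0
```

```bash
python3 -m pendant '{"dp":[[-0.001,0,0.02],[-0.001,0.0005,0.05],[-0.001,0.0005,0.075],[-0.001,0.0005,0.085],[-0.001,0.0005,0.085]],"rotation":[[0,0,0],[0,0,0],[0,0,0],[0,0,0],[0,0,0]]}';  python3 - <<'E'
from h import *
s=cam("side");t=cam("top")
cv2.imwrite("pics/w3.png",np.hstack([cv2.resize(c["pixels"][y:y+120,x:x+120,::-1],(400,400),interpolation=2) for c,x,y in((t,130,100),(s,210,60))]))
E
python3 go.py 518.2 198.1 41.5 186.4
```

```text
time: 8.12
tool_pos: [518.7, 197.9, 72.7]
tcp_rot: [-3.141, -0.001, -3.031]
contact_force: [-0.8, 0.8, -1.9]
grip_width: 63.7
finger_force: 30.0
t 8.22 tcp [519.5 198.5  73.9] yaw [ 1.800e+02  1.000e-01 -1.737e+02] w 64.1 q6 -1.45
[ 0.0014 -0.0002  0.0324] [ 0.     0.001 -0.001] mm 32.0
```

View pics/w3.png

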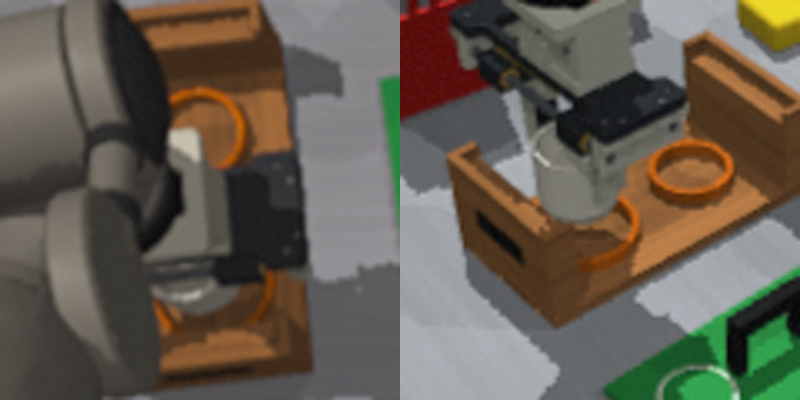

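The cup hangs over the wide ring, clear of both end blocks. Lower and release.

```bash
python3 -m pendant '{"dp":[[0.0012,0,0.015],[0.0012,0,0.026],[0.0012,0,0.033],[0.0012,0,0.033],[0.0012,0,0.033]],"rotation":[[0,0,0],[0,0,0],[0,0,0],[0,0,0],[0,0,0]]}';python3 -m pendant '{"dp":[[0,0,0],[0,0,0],[0,0,0],[0,0,0]],"rotation":[[0,0,0],[0,0,0],[0,0,0],[0,0,0]]}' 0.0918 ; python3 go.py 518.2 198.1 170 186.4
```

```text
time: 8.85
tool_pos: [517.4, 198.7, 40.2]
tcp_rot: [3.141, -0.0, -3.03]
contact_force: [-2.9, -0.7, 5.4]
grip_width: 64.2
finger_force: 30.0
time: 9.35
tool_pos: [517.8, 198.6, 39.9]
tcp_rot: [3.142, 0.0, -3.03]
contact_force: [0.1, -0.1, 0.3]
grip_width: 91.5
finger_force: 0.0
t 9.35 tcp [517.8 198.6  39.9] yaw [ 180.     0.  -173.6] w 91.5 q6 -1.45
[-0.0004 -0.0005 -0.1301] [ 0.     0.    -0.001] mm 130.0
```

Raise and head back toward the narrow cup.

```bash
python3 -m pendant '{"dp":[[0,0,-0.03],[0,0,-0.08],[0,0,-0.13],[0,-0.05,-0.13],[0,-0.11,-0.13],[0,-0.17,-0.13],[0,-0.2,-0.13],[0,-0.2,-0.13]],"rotation":[[0,0,0],[0,0,0],[0,0,0],[0,0,0],[0,0,0],[0,0,0],[0,0,0],[0,0,0]]}'
python3 - <<'E'
from h import *
s=cam("side");t=cam("top")
cv2.imwrite("pics/w4.png",np.hstack([cv2.resize(c["pixels"][y:y+120,x:x+120,::-1],(400,400),interpolation=2) for c,x,y in((t,130,100),(s,210,60))]))
for x,y in((518.2,198.1),):
  for c,ox,oy in((t,130,100),(s,210,60)): print((proj(c,[x,y,70])-[ox,oy])/.3)
E
python3 go.py 564.5 -334.4 150 186.4
```

```text
time: 10.35
tool_pos: [540.0, -2.2, 169.9]
tcp_rot: [-3.141, 0.0, -3.034]
contact_force: [0.7, 0.3, -0.1]
grip_width: 91.9
finger_force: 0.0
[192.59692807 265.49648346]
[176.04826424 176.5448592 ]
t 10.45 tcp [5.397e+02 2.000e-01 1.699e+02] yaw [ 180.    -0.  -173.7] w 91.8 q6 -1.82
[ 0.0123 -0.3353  0.0197] [ 0.001 -0.    -0.001] mm 336.0
```

View pics/w4.png

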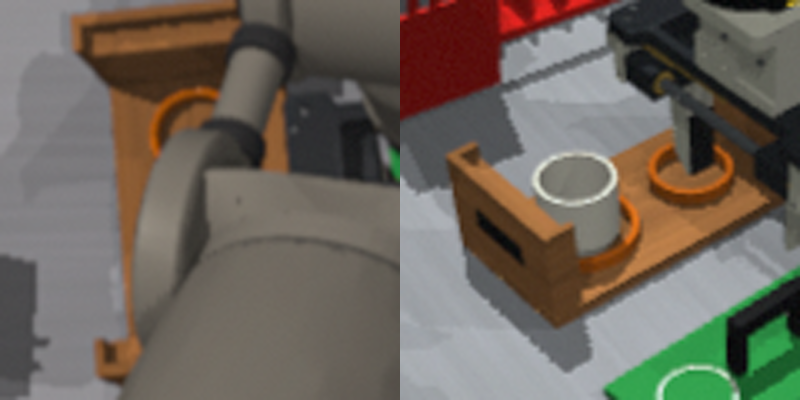

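The wide cup stands upright in its ring: the rim centre is at crop (175,180) against a predicted (176,176), about 1 px or 2 mm off. On to the narrow cup.

```bash
python3 -m pendant '{"dp":[[0.002,-0.055,0.003],[0.004,-0.11,0.006],[0.006,-0.165,0.009],[0.008,-0.22,0.012],[0.01,-0.275,0.016],[0.0123,-0.32,0.02],[0.0123,-0.3353,0.02],[0.0123,-0.3353,0.02]],"rotation":[[0,0,0],[0,0,0],[0,0,0],[0,0,0],[0,0,0],[0,0,0],[0,0,0],[0,0,0]]}'; python3 go.py 564.5 -334.4 24 186.4
```

```text
time: 11.45
tool_pos: [565.3, -333.9, 149.6]
tcp_rot: [3.141, -0.0, -3.03]
contact_force: [-0.4, 0.7, 0.6]
grip_width: 91.8
finger_force: 0.0
t 11.45 tcp [ 565.3 -333.9  149.6] yaw [ 179.9   -0.  -173.6] w 91.8 q6 -2.33
[ 0.0008 -0.0005  0.1256] [ 0.001 -0.    -0.   ] mm 126.0
```

```bash
python3 -m pendant '{"dp":[[0.0008,-0.0005,0.04],[0.0008,-0.0005,0.08],[0.0008,-0.0005,0.11],[0.0008,-0.0005,0.1256],[0.0008,-0.0005,0.1256],[0.0008,-0.0005,0.1256]],"rotation":[[0,0,0],[0,0,0],[0,0,0],[0,0,0],[0,0,0],[0,0,0]]}';python3 -m pendant '{"dp":[[0,0,0],[0,0,0],[0,0,0],[0,0,0],[0,0,0],[0,0,0],[0,0,0],[0,0,0]],"rotation":[[0,0,0],[0,0,0],[0,0,0],[0,0,0],[0,0,0],[0,0,0],[0,0,0],[0,0,0]]}' 0.03; python3 go.py
```

```text
time: 12.2
tool_pos: [565.1, -335.4, 26.0]
tcp_rot: [-3.14, 0.002, -3.03]
contact_force: [-0.1, 0.1, 0.4]
grip_width: 92.0
finger_force: 0.0
time: 13.2
tool_pos: [564.1, -335.3, 24.3]
tcp_rot: [3.141, -0.0, -3.03]
contact_force: [-0.1, 0.3, -0.3]
grip_width: 43.6
finger_force: 30.0
t 13.2 tcp [ 564.1 -335.3   24.3] yaw [ 180.    -0.  -173.6] w 43.6 q6 -2.34
```

```bash
python3 -m pendant '{"dp":[[0,0,-0.02],[0,0,-0.06],[0,0,-0.1],[0,0,-0.13],[0,0,-0.13],[0,0,-0.13]],"rotation":[[0,0,0],[0,0,0],[0,0,0],[0,0,0],[0,0,0],[0,0,0]]}'; python3 go.py 627.5 210.3 154 186.4
```

```text
time: 13.95
tool_pos: [563.5, -334.9, 152.9]
tcp_rot: [3.14, -0.002, -3.03]
contact_force: [0.8, 0.4, -2.1]
grip_width: 43.8
finger_force: 30.0
t 13.95 tcp [ 563.5 -334.9  152.9] yaw [ 1.799e+02 -1.000e-01 -1.736e+02] w 43.8 q6 -2.34
[-1.241e-01  5.348e-01 -4.000e-04] [ 0.002 -0.002 -0.001] mm 549.0
```

```bash
python3 -m pendant '{"dp":[[-0.007,0.03,0],[-0.018,0.08,0],[-0.03,0.13,0],[-0.042,0.18,0],[-0.053,0.23,0],[-0.065,0.28,0],[-0.077,0.33,0],[-0.088,0.38,0]],"rotation":[[0,0,0],[0,0,0],[0,0,0],[0,0,0],[0,0,0],[0,0,0],[0,0,0],[0,0,0]]}'; python3 -m pendant '{"dp":[[-0.012,0.05,0],[-0.023,0.1,0],[-0.031,0.135,0],[-0.036,0.155,0],[-0.036,0.155,0],[-0.036,0.155,0.02],[-0.036,0.155,0.03],[-0.036,0.155,0.03]],"rotation":[[0,0,0],[0,0,0],[0,0,0],[0,0,0],[0,0,0],[0,0,0],[0,0,0],[0,0,0]]}'; python3 go.py 627.5 210.3 60 186.4 627.5 210.3 36 186.4
```

```text
time: 14.95
tool_pos: [608.5, 53.7, 152.3]
tcp_rot: [3.141, -0.003, -3.03]
contact_force: [-0.2, -0.9, -1.3]
grip_width: 44.1
finger_force: 30.0
time: 15.95
tool_pos: [627.5, 208.7, 123.4]
tcp_rot: [-3.141, -0.002, -3.032]
contact_force: [0.7, 0.5, -0.7]
grip_width: 43.7
finger_force: 30.0
t 15.95 tcp [627.5 208.7 123.4] yaw [-1.800e+02 -1.000e-01 -1.737e+02] w 43.7 q6 -1.48
[-0.0003  0.0016  0.0634] [-0.    -0.002 -0.002] mm 63.0
[-0.0003  0.0017  0.0874] [-0.    -0.002 -0.002] mm 87.0
```

```bash
python3 -m pendant '{"dp":[[0,0.001,0.03],[0,0.001,0.055],[0,0.001,0.07],[0,0.001,0.08],[0,0.001,0.0868],[0,0.001,0.0868],[0,0.001,0.0868]],"rotation":[[0,0,0],[0,0,0],[0,0,0],[0,0,0],[0,0,0],[0,0,0],[0,0,0]]}';  python3 -m pendant '{"dp":[[0,0,0],[0,0,0],[0,0,0],[0,0,0]],"rotation":[[0,0,0],[0,0,0],[0,0,0],[0,0,0]]}' 0.0918; python3 go.py 627.5 210.3 160 186.4
```

```text
time: 16.82
tool_pos: [628.3, 211.2, 38.4]
tcp_rot: [3.141, 0.001, -3.03]
contact_force: [-0.3, 0.2, -0.3]
grip_width: 43.5
finger_force: 30.0
time: 17.32
tool_pos: [627.9, 211.1, 37.7]
tcp_rot: [3.142, 0.0, -3.03]
contact_force: [0.4, -0.1, 0.3]
grip_width: 79.1
finger_force: 0.0
t 17.32 tcp [627.9 211.1  37.7] yaw [ 180.     0.  -173.6] w 79.1 q6 -1.47
[ 0.0005 -0.0007 -0.1223] [ 0.     0.    -0.001] mm 122.0
```

```bash
python3 -m pendant '{"dp":[[0,0,-0.03],[0,0,-0.08],[0,0,-0.12],[0.02,-0.04,-0.12],[0.03,-0.1,-0.12],[0.035,-0.16,-0.12],[0.035,-0.19,-0.12],[0.035,-0.19,-0.12]],"rotation":[[0,0,0],[0,0,0],[0,0,0],[0,0,0],[0,0,0],[0,0,0],[0,0,-0.024],[0,0,-0.024]]}'
python3 - <<'E'
from h import *
s=cam("side");t=cam("top")
cv2.imwrite("pics/n1.png",np.hstack([cv2.resize(c["pixels"][y:y+130,x:x+130,::-1],(400,400),interpolation=2) for c,x,y in((t,150,90),(s,230,60))]))
for p in((518.2,198.1,70),(627.5,210.3,64)):
  for c,ox,oy in((t,150,90),(s,230,60)): print((proj(c,p)-[ox,oy])*400/130)
E
python3 go.py 569 14.8 100 187.8 569 14.8 33 187.8
```

```text
time: 18.32
tool_pos: [614.3, 16.0, 157.7]
tcp_rot: [-3.141, 0.0, -3.01]
contact_force: [-0.2, 0.3, -0.0]
grip_width: 91.8
finger_force: 0.0
[116.24331822 275.84290781]
[100.96762853 162.96448541]
[106.51862619 136.67512753]
[205.70597448 115.81236464]
t 18.43 tcp [614.1  18.6 157.6] yaw [ 180.    -0.  -172.3] w 92.0 q6 -1.8
[0.0452 0.0022 0.0576] [ 0.001 -0.    -0.002] mm 73.0
[0.0452 0.0022 0.1246] [ 0.001 -0.    -0.002] mm 133.0
```

View pics/n1.png

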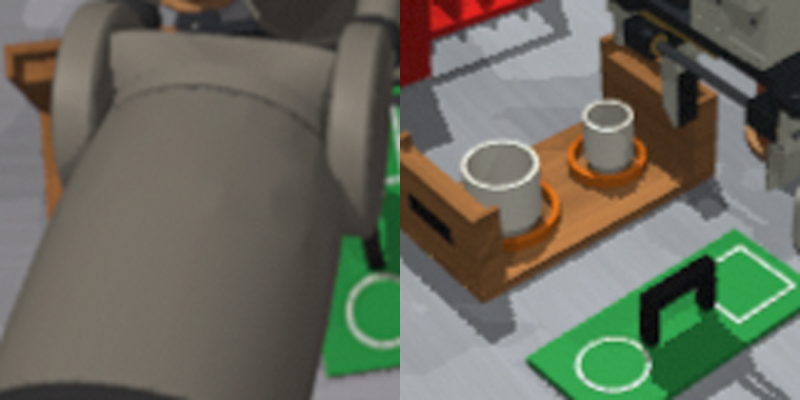

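Both cups stand upright in their rings, with rims at crop (500,166) and (608,116), within 1 px of prediction. Next is the divider handle.

```bash
python3 -m pendant '{"dp":[[0.02,0.001,0.02],[0.04,0.0022,0.045],[0.0452,0.0022,0.07],[0.0452,0.0022,0.1],[0.0452,0.0022,0.1245],[0.0452,0.0022,0.1245],[0.0452,0.0022,0.1245]],"rotation":[[0,0,0],[0,0,0],[0,0,0],[0,0,0],[0,0,0],[0,0,0],[0,0,0]]}'; python3 -m pendant '{"dp":[[0,0,0],[0,0,0],[0,0,0],[0,0,0],[0,0,0],[0,0,0],[0,0,0],[0,0,0]],"rotation":[[0,0,0],[0,0,0],[0,0,0],[0,0,0],[0,0,0],[0,0,0],[0,0,0],[0,0,0]]}' 0.0;  python3 -m pendant '{"dp":[[0,0,0],[0,0,0],[0,0,0]],"rotation":[[0,0,0],[0,0,0],[0,0,0]]}'; python3 go.py
```

```text
time: 19.3
tool_pos: [569.7, 15.3, 34.0]
tcp_rot: [-3.141, 0.001, -3.005]
contact_force: [0.1, -0.4, 0.1]
grip_width: 91.7
finger_force: 0.0
time: 20.3
tool_pos: [569.1, 14.5, 33.1]
tcp_rot: [3.141, 0.0, -3.006]
contact_force: [0.5, 0.3, 0.3]
grip_width: 16.0
finger_force: 0.0
time: 20.68
tool_pos: [569.0, 14.5, 33.1]
tcp_rot: [3.141, 0.0, -3.006]
contact_force: [-1.0, 0.9, -0.0]
grip_width: 13.5
finger_force: 30.0
t 20.68 tcp [569.   14.5  33.1] yaw [ 180.     0.  -172.3] w 13.5 q6 -1.82
```

```bash
python3 -m pendant '{"dp":[[0,0,-0.015],[0,0,-0.045],[0,0,-0.08],[0,0,-0.115],[0,0,-0.14],[0,0,-0.14],[0,0,-0.14]],"rotation":[[0,0,0],[0,0,0],[0,0,0],[0,0,0],[0,0,0],[0,0,0],[0,0,0]]}'
python3 - <<'E'
from h import *
s=cam("side"); big(s,"d1.png",240,60,400,210,4)
E
python3 go.py 572.9 204.2 173 186.4
```

```text
time: 21.55
tool_pos: [568.3, 14.5, 172.2]
tcp_rot: [3.141, -0.002, -3.006]
contact_force: [0.3, 0.3, -3.9]
grip_width: 13.8
finger_force: 30.0
t 21.6 tcp [568.2  14.5 171.7] yaw [ 1.800e+02 -1.000e-01 -1.723e+02] w 13.7 q6 -1.82
[-0.0302  0.1874 -0.0012] [ 0.001 -0.003  0.023] mm 190.0
```

View pics/d1.png

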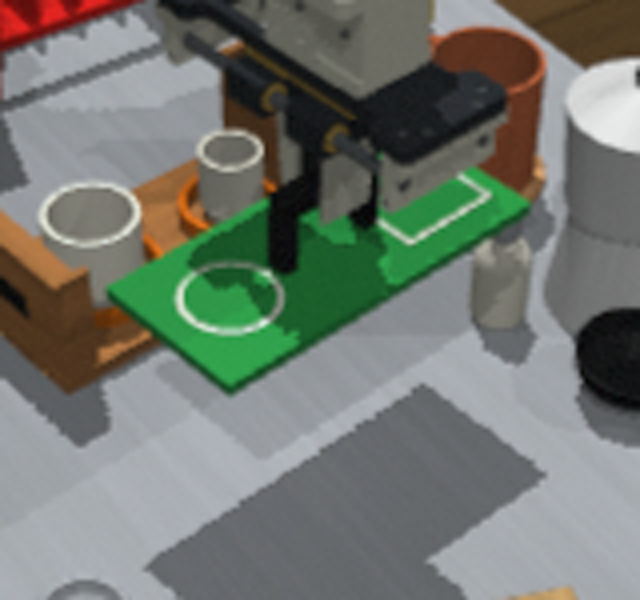

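The divider hangs level, with corners at crop left (107,293), right (530,210) and near (232,386). I'll check how it sits in the grip relative to the TCP.

Run:
```python
from h import *
s=cam("side");z=172-33+8
k=np.array([at(s,*crop(U,V,240,60,4),z) for U,V in((107,293),(530,210),(232,386))]);m=(k[0]+k[1])/2
print(m,k[1]-k[2],np.degrees(np.arctan2(*(k[1]-k[2])[::-1])),np.linalg.norm(k[1]-k[2]),np.linalg.norm(k[0]-k[2]))
```

```text
[565.31338997  10.97352172] [217.61353719  26.52936616] 6.950656263458902 219.2246766198258 100.29533412288919
```

The grip is centred to within about 3 mm, which is the picking error. Carry the divider over the caddy.

```bash
python3 -m pendant '{"dp":[[-0.004,0.025,0],[-0.01,0.062,0],[-0.016,0.1,0],[-0.022,0.138,0],[-0.028,0.17,0],[-0.0302,0.1874,0],[-0.0302,0.1874,0],[-0.0302,0.1874,0]],"rotation":[[0,0,0.003],[0,0,0.006],[0,0,0.01],[0,0,0.014],[0,0,0.018],[0,0,0.023],[0,0,0.023],[0,0,0.023]]}'; python3 go.py 572.9 204.2 128 186.4 572.9 204.2 109 186.4
```

```text
time: 22.65
tool_pos: [573.7, 203.1, 172.7]
tcp_rot: [-3.141, -0.001, -3.03]
contact_force: [-0.4, 0.2, -3.0]
grip_width: 14.2
finger_force: 30.0
t 22.65 tcp [573.7 203.1 172.7] yaw [-180.    -0.  -173.6] w 14.2 q6 -1.47
[0.0006 0.0012 0.0447] [-0.001 -0.001 -0.   ] mm 45.0
[0.0006 0.0012 0.0637] [-0.001 -0.001 -0.   ] mm 64.0
```

```bash
python3 -m pendant '{"dp":[[0.0006,0.0008,0.015],[0.0006,0.0008,0.03],[0.0006,0.0008,0.043],[0.0006,0.0008,0.043]],"rotation":[[0,0,0],[0,0,0],[0,0,0],[0,0,0]]}'
python3 - <<'E'
from h import *
s=cam("side");t=cam("top")
cv2.imwrite("pics/d2.png",np.hstack([cv2.resize(c["pixels"][y:y+130,x:x+130,::-1],(400,400),interpolation=2) for c,x,y in((t,130,90),(s,215,50))]))
E
python3 go.py 572.9 204.2 109 186.4
```

```text
time: 23.15
tool_pos: [572.2, 204.5, 128.3]
tcp_rot: [-3.141, -0.003, -3.03]
contact_force: [-0.6, -0.3, -2.8]
grip_width: 13.5
finger_force: 30.0
t 23.25 tcp [573.2 204.9 130.1] yaw [ 180.     0.  -173.6] w 13.6 q6 -1.47
[ 0.0004 -0.0007  0.0211] [0.    0.    0.001] mm 21.0
```

View pics/d2.png

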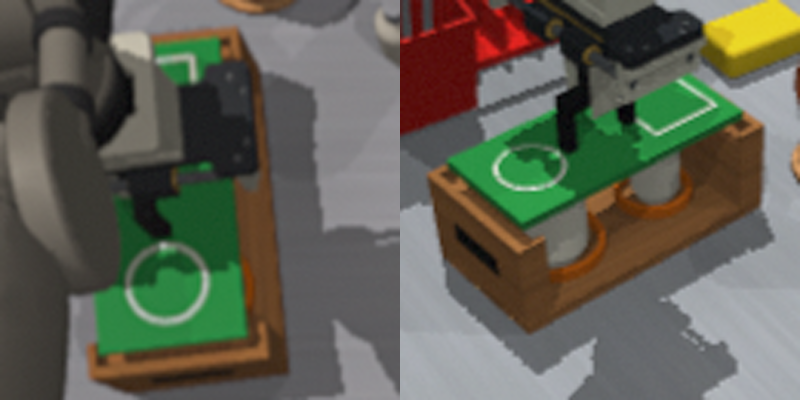

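The divider hovers square and centred between the lips, with both cups upright beneath. Lower it.

```bash
python3 -m pendant '{"dp":[[0.0002,-0.0005,0.008],[0.0002,-0.0005,0.014],[0.0002,-0.0005,0.019],[0.0002,-0.0005,0.019],[0.0002,-0.0005,0.021],[0.0002,-0.0005,0.021]],"rotation":[[0,0,0],[0,0,0],[0,0,0],[0,0,0],[0,0,0],[0,0,0]]}'; python3 go.py
```

```text
time: 24.0
tool_pos: [573.0, 204.4, 109.2]
tcp_rot: [3.141, 0.0, -3.029]
contact_force: [-0.4, -0.2, -3.4]
grip_width: 13.6
finger_force: 30.0
t 24.0 tcp [573.  204.4 109.2] yaw [ 180.     0.  -173.6] w 13.6 q6 -1.47
```

```bash
python3 -m pendant '{"dp":[[0,0,0.001],[0,0,0.002],[0,0,0.002],[0,0,0.002]],"rotation":[[0,0,0],[0,0,0],[0,0,0],[0,0,0]]}'; python3 go.py
```

```text
time: 24.5
tool_pos: [573.1, 204.5, 109.1]
tcp_rot: [3.141, 0.002, -3.029]
contact_force: [-4.4, -1.6, 8.6]
grip_width: 13.6
finger_force: 30.0
t 24.5 tcp [573.1 204.5 109.1] yaw [ 1.800e+02  1.000e-01 -1.736e+02] w 13.6 q6 -1.47
```

It's seated: underside at 76 mm and the contact force now pushes up. Release, raise, go toward the jar.

```bash
python3 -m pendant '{"dp":[[0,0,0],[0,0,0],[0,0,0],[0,0,0],[0,0,0],[0,0,0]],"rotation":[[0,0,0],[0,0,0],[0,0,0],[0,0,0],[0,0,0],[0,0,0]]}' 0.0918; python3 -m pendant '{"dp":[[0,0,-0.03],[0,0,-0.07],[0,0,-0.1],[0.01,-0.05,-0.1],[0.02,-0.11,-0.1],[0.03,-0.17,-0.1],[0.04,-0.23,-0.1],[0.05,-0.28,-0.1]],"rotation":[[0,0,0],[0,0,0],[0,0,0],[0,0,0],[0,0,0],[0,0,0],[0,0,0],[0,0,0]]}';  python3 - <<'E'
from h import *
s=cam("side");t=cam("top")
cv2.imwrite("pics/d3.png",np.hstack([cv2.resize(c["pixels"][y:y+130,x:x+130,::-1],(400,400),interpolation=2) for c,x,y in((t,130,90),(s,215,50))]))
c,sn=np.cos(np.radians(6.4)),np.sin(np.radians(6.4))
for dx in(-68,68):
  p=[573+dx*c,204.4+dx*sn,84];print(p,(proj(t,p)-[130,90])*400/130,(proj(s,p)-[215,50])*400/130)
E
python3 go.py 443.7 -206 150 186.4
```

```text
time: 25.25
tool_pos: [572.9, 204.4, 107.1]
tcp_rot: [3.142, -0.0, -3.029]
contact_force: [0.6, 0.5, -0.6]
grip_width: 69.0
finger_force: 0.0
time: 26.25
tool_pos: [554.3, -81.7, 207.3]
tcp_rot: [-3.141, 0.001, -3.03]
contact_force: [1.3, 0.3, 0.2]
grip_width: 92.0
finger_force: 0.0
[np.float64(505.42378149707946), np.float64(196.82011260996987), 84] [173.88879348 288.84858517] [132.67365005 186.40864069]
[np.float64(640.5762185029206), np.float64(211.97988739003014), 84] [158.97703274 111.261714  ] [263.07753018 121.03628098]
t 26.35 tcp [554.2 -84.3 207.1] yaw [-179.9    0.  -173.9] w 92.0 q6 -1.96
[ 0.1228 -0.1092  0.0573] [-0.002  0.    -0.005] mm 174.0
```

View pics/d3.png

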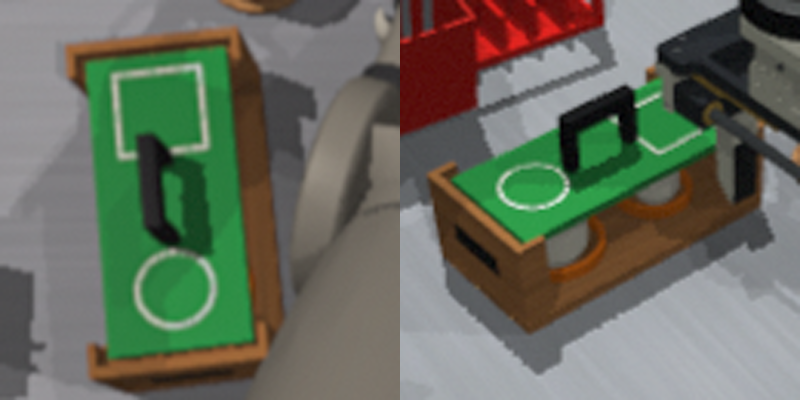

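The divider lies flat within the lips. The circle at crop (175,288) and square at (160,111) match prediction within 1 px. That was my 14th and last picture, so from here I check numerically. Jar next.

```bash
python3 -m pendant '{"dp":[[0.04,-0.036,0.01],[0.08,-0.072,0.03],[0.115,-0.1,0.05],[0.1228,-0.1092,0.0573],[0.1228,-0.1092,0.0573],[0.1228,-0.1092,0.0573]],"rotation":[[0,0,0],[0,0,0],[0,0,0],[0,0,0],[0,0,0],[0,0,0]]}'; python3 go.py 443.7 -206 28 186.4
```

```text
time: 27.1
tool_pos: [446.1, -201.1, 150.4]
tcp_rot: [-3.141, 0.001, -3.028]
contact_force: [0.4, -0.5, -0.8]
grip_width: 91.4
finger_force: 0.0
t 27.1 tcp [ 446.1 -201.1  150.4] yaw [-1.800e+02  1.000e-01 -1.735e+02] w 91.4 q6 -2.26
[ 0.0031 -0.0046  0.1224] [-0.001  0.001  0.002] mm 123.0
```

```bash
python3 -m pendant '{"dp":[[0.0028,-0.0046,0.04],[0.0028,-0.0046,0.08],[0.0028,-0.0046,0.11],[0.0028,-0.0046,0.122],[0.0028,-0.0046,0.122],[0.0028,-0.0046,0.122]],"rotation":[[0,0,0],[0,0,0],[0,0,0],[0,0,0],[0,0,0],[0,0,0]]}';python3 -m pendant '{"dp":[[0,0,0],[0,0,0],[0,0,0],[0,0,0],[0,0,0],[0,0,0],[0,0,0],[0,0,0]],"rotation":[[0,0,0],[0,0,0],[0,0,0],[0,0,0],[0,0,0],[0,0,0],[0,0,0],[0,0,0]]}' 0.035; python3 go.py
```

```text
time: 27.85
tool_pos: [443.5, -206.8, 28.9]
tcp_rot: [-3.14, 0.002, -3.029]
contact_force: [-0.3, 1.0, 0.3]
grip_width: 91.6
finger_force: 0.0
time: 28.85
tool_pos: [442.5, -206.5, 27.7]
tcp_rot: [3.141, -0.0, -3.029]
contact_force: [0.2, -0.7, -0.4]
grip_width: 44.9
finger_force: 29.6
t 28.85 tcp [ 442.5 -206.5   27.7] yaw [ 180.    -0.  -173.6] w 44.9 q6 -2.28
```

```bash
python3 -m pendant '{"dp":[[0,0,-0.02],[0,0,-0.06],[0,0,-0.1],[0,0,-0.14],[0,0,-0.155],[0,0,-0.155]],"rotation":[[0,0,0],[0,0,0],[0,0,0],[0,0,0],[0,0,0],[0,0,0]]}'; python3 go.py 505.4 196.8 183 186.4
```

```text
time: 29.6
tool_pos: [442.9, -206.8, 183.6]
tcp_rot: [-3.14, 0.002, -3.029]
contact_force: [0.5, -0.2, -2.4]
grip_width: 44.9
finger_force: 29.6
t 29.6 tcp [ 442.9 -206.8  183.6] yaw [-1.799e+02  1.000e-01 -1.736e+02] w 44.9 q6 -2.28
[-1.073e-01  3.941e-01  3.000e-04] [-0.001  0.002  0.001] mm 408.0
```

```bash
python3 -m pendant '{"dp":[[-0.007,0.025,0],[-0.02,0.072,0],[-0.033,0.12,0],[-0.046,0.17,0],[-0.06,0.22,0],[-0.073,0.27,0],[-0.086,0.316,0],[-0.097,0.356,0]],"rotation":[[0,0,0],[0,0,0],[0,0,0],[0,0,0],[0,0,0],[0,0,0],[0,0,0],[0,0,0]]}'; python3 -m pendant '{"dp":[[-0.007,0.027,0],[-0.0103,0.038,0],[-0.0103,0.038,0],[-0.0103,0.038,0.015],[-0.0103,0.038,0.03],[-0.0103,0.038,0.04],[-0.0103,0.038,0.04],[-0.0103,0.038,0.04]],"rotation":[[0,0,0],[0,0,0],[0,0,0],[0,0,0],[0,0,0],[0,0,0],[0,0,0],[0,0,0]]}'; python3 go.py 505.4 196.8 112.5 186.4
```

```text
time: 30.6
tool_pos: [498.3, 159.8, 181.2]
tcp_rot: [-3.142, -0.003, -3.029]
contact_force: [0.7, -0.1, -1.8]
grip_width: 44.7
finger_force: 29.6
time: 31.6
tool_pos: [505.3, 196.9, 143.1]
tcp_rot: [3.141, 0.001, -3.03]
contact_force: [0.5, 0.2, -2.0]
grip_width: 44.8
finger_force: 29.6
t 31.6 tcp [505.3 196.9 143.1] yaw [ 180.     0.  -173.6] w 44.8 q6 -1.45
[-0.0001 -0.0001  0.0306] [0.    0.001 0.   ] mm 31.0
```

```bash
python3 -m pendant '{"dp":[[0,0,0.012],[0,0,0.022],[0,0,0.028],[0,0,0.03],[0,0,0.0315],[0,0,0.0315]],"rotation":[[0,0,0],[0,0,0],[0,0,0],[0,0,0],[0,0,0],[0,0,0]]}'; python3 go.py
```

```text
time: 32.35
tool_pos: [505.1, 197.0, 111.7]
tcp_rot: [3.141, 0.0, -3.029]
contact_force: [-0.9, 0.1, 1.6]
grip_width: 44.8
finger_force: 29.8
t 32.35 tcp [505.1 197.  111.7] yaw [ 180.     0.  -173.6] w 44.8 q6 -1.45
```

```bash
python3 -m pendant '{"dp":[[0,0,0],[0,0,0],[0,0,0],[0,0,0],[0,0,0],[0,0,-0.03],[0,0,-0.07],[0,0,-0.1]],"rotation":[[0,0,0],[0,0,0],[0,0,0],[0,0,0],[0,0,0],[0,0,0],[0,0,0],[0,0,0]]}' 0.0918; python3 go.py 571.8 -192.7 150 160.4
```

```text
time: 33.35
tool_pos: [505.3, 197.0, 213.0]
tcp_rot: [3.141, 0.001, -3.029]
contact_force: [0.5, 0.1, 0.1]
grip_width: 92.0
finger_force: 0.0
t 33.35 tcp [505.3 197.  213. ] yaw [ 1.800e+02  1.000e-01 -1.736e+02] w 92.0 q6 -1.45
[-0.0224 -0.3947  0.0629] [0.001 0.001 0.454] mm 400.0
```

```bash
python3 -m pendant '{"dp":[[-0.003,-0.05,0],[-0.006,-0.1,0],[-0.009,-0.155,0.01],[-0.012,-0.21,0.02],[-0.015,-0.265,0.035],[-0.018,-0.32,0.05],[-0.021,-0.37,0.06],[-0.0224,-0.3947,0.063]],"rotation":[[0,0,0.04],[0,0,0.1],[0,0,0.16],[0,0,0.22],[0,0,0.28],[0,0,0.34],[0,0,0.4],[0,0,0.454]]}'
python3 - <<'E'
from h import *
# recheck jar by its black lid / amber body in the top picture
for n in("top","side"):
  c=cam(n); p=proj(c,[505.4,196.8,144]); u,v=p.round().astype(int)
  hsv=cv2.cvtColor(c["pixels"],cv2.COLOR_RGB2HSV); m=np.zeros((400,640),np.uint8); m[v-22:v+22,u-22:u+22]=(hsv[v-22:v+22,u-22:u+22,2]<60)*255
  k,_,st,ce=cv2.connectedComponentsWithStats(m)
  print(n,p,[(st[i].tolist(),ce[i].round(1).tolist()) for i in range(1,k) if st[i,4]>40])
E
python3 go.py 571.8 -192.7 60 160.4  571.8 -192.7 3 160.4
```

```text
time: 34.35
tool_pos: [571.2, -195.1, 147.3]
tcp_rot: [3.141, -0.001, 2.795]
contact_force: [0.3, 0.4, -0.4]
grip_width: 91.6
finger_force: 0.0
top [178.82758505 178.02206361] [([170, 156, 22, 32, 395], [181.2, 173.1]), ([191, 177, 6, 14, 41], [194.2, 183.8])]
side [255.79680691  90.56167174] [([248, 83, 30, 24, 381], [262.4, 93.3])]
t 34.45 tcp [ 571.4 -194.8  147.8] yaw [-180.    -0.   160.2] w 91.7 q6 -1.68
[0.0003 0.0021 0.0878] [-0.    -0.    -0.004] mm 88.0
[0.0003 0.0021 0.1448] [-0.    -0.    -0.004] mm 145.0
```

```bash
python3 -m pendant '{"dp":[[0.0003,0.0021,0.035],[0.0003,0.0021,0.07],[0.0003,0.0021,0.1],[0.0003,0.0021,0.125],[0.0003,0.0021,0.135],[0.0003,0.0021,0.135]],"rotation":[[0,0,0],[0,0,0],[0,0,0],[0,0,0],[0,0,0],[0,0,0]]}'; python3 go.py 571.8 -192.7 2.5 160.4
python3 - <<'E'
from h import *
# coaster contour in the top picture, as far as it is seen
for n in("top","side"):
  c=cam(n);p=proj(c,[571.8,-192.7,10]);u,v=p.round().astype(int);w=25
  h=cv2.cvtColor(c["pixels"],cv2.COLOR_RGB2HSV)[v-w:v+w,u-w:u+w]
  m=((h[...,0]>8)&(h[...,0]<28)&(h[...,1]>80)&(h[...,2]>70)).astype(np.uint8); print(n,m.sum(), cv2.boundingRect(m),p)
E
```

```text
time: 35.2
tool_pos: [572.0, -189.6, 13.5]
tcp_rot: [3.141, -0.0, 2.801]
contact_force: [0.3, -0.3, -0.4]
grip_width: 91.8
finger_force: 0.0
t 35.2 tcp [ 572.  -189.6   13.5] yaw [180.   -0.  160.5] w 91.8 q6 -1.68
[-0.0008 -0.003   0.011 ] [ 0.    -0.     0.002] mm 11.0
top 0 (0, 0, 0, 0) [355.02224873 161.6434472 ]
side 216 (8, 16, 16, 23) [374.67906849 219.08850619]
```

```bash
python3 -m pendant '{"dp":[[-0.0008,-0.003,0.006],[-0.0008,-0.003,0.011],[-0.0008,-0.003,0.011]],"rotation":[[0,0,0],[0,0,0],[0,0,0]]}';python3 -m pendant '{"dp":[[0,0,0],[0,0,0],[0,0,0],[0,0,0],[0,0,0],[0,0,0],[0,0,0],[0,0,0]],"rotation":[[0,0,0],[0,0,0],[0,0,0],[0,0,0],[0,0,0],[0,0,0],[0,0,0],[0,0,0]]}' 0.045; python3 go.py
```

```text
time: 35.67
tool_pos: [571.3, -193.7, 1.9]
tcp_rot: [3.141, -0.001, 2.799]
contact_force: [0.6, 0.3, -0.2]
grip_width: 91.7
finger_force: 0.0
time: 36.67
tool_pos: [571.7, -193.7, 2.4]
tcp_rot: [3.141, 0.0, 2.8]
contact_force: [0.2, 0.7, 1.7]
grip_width: 59.6
finger_force: 30.0
t 36.67 tcp [ 571.7 -193.7    2.4] yaw [180.    0.  160.4] w 59.6 q6 -1.68
```

```bash
python3 -m pendant '{"dp":[[0,0,-0.015],[0,0,-0.05],[0,0,-0.1],[0,0,-0.15],[0,0,-0.185],[0,0,-0.185]],"rotation":[[0,0,0],[0,0,0],[0,0,0],[0,0,0],[0,0,0],[0,0,0]]}'
python3 - <<'E'
from h import *
# held coaster: where does it sit in the grip?
p=get_obs()["tool_pos"]
for n in("top","side"):
  c=cam(n);q=proj(c,p+[0,0,7.6]);u,v=q.round().astype(int);w=28
  h=cv2.cvtColor(c["pixels"],cv2.COLOR_RGB2HSV)[v-w:v+w,u-w:u+w]
  m=((h[...,0]>8)&(h[...,0]<28)&(h[...,1]>80)&(h[...,2]>70)).astype(np.uint8); print(n,m.sum(),np.add(cv2.boundingRect(m),(u-w,v-w,0,0)),q)
E
python3 go.py 643.6 212.3 187 186.4
```

```text
time: 37.42
tool_pos: [573.1, -194.5, 191.6]
tcp_rot: [-3.141, 0.008, 2.8]
contact_force: [-0.3, 0.5, 0.2]
grip_width: 59.4
finger_force: 30.0
top 0 [339 109   0   0] [366.68348759 137.15005575]
side 301 [365 150  38  24] [385.28327211 157.37826416]
t 37.52 tcp [ 571.3 -193.7  187.5] yaw [180.    0.  160.4] w 59.6 q6 -1.68
[0.068  0.4067 0.0005] [ 0.     0.    -0.454] mm 412.0
```

```bash
python3 -m pendant '{"dp":[[0.004,0.025,0],[0.012,0.07,0],[0.02,0.12,0],[0.028,0.17,0],[0.037,0.22,0],[0.045,0.27,0],[0.053,0.32,0],[0.06,0.362,0]],"rotation":[[0,0,-0.04],[0,0,-0.1],[0,0,-0.16],[0,0,-0.22],[0,0,-0.28],[0,0,-0.34],[0,0,-0.4],[0,0,-0.454]]}'; python3 -m pendant '{"dp":[[0,0,0],[0,0,0],[0,0,0]],"rotation":[[0,0,0],[0,0,0],[0,0,0]]}';python3 go.py 643.6 212.3 187 186.4
```

```text
time: 38.52
tool_pos: [635.6, 169.3, 185.3]
tcp_rot: [-3.142, -0.004, -3.027]
contact_force: [0.2, -0.3, -0.6]
grip_width: 59.6
finger_force: 30.0
time: 38.9
tool_pos: [636.3, 166.0, 186.8]
tcp_rot: [-3.141, -0.001, -3.031]
contact_force: [0.1, 0.7, 0.1]
grip_width: 59.4
finger_force: 30.0
t 38.9 tcp [636.3 166.  186.8] yaw [-1.800e+02 -1.000e-01 -1.737e+02] w 59.4 q6 -1.54
[-0.0124  0.0452 -0.0002] [-0.    -0.001 -0.001] mm 47.0
```

```bash
python3 -m pendant '{"dp":[[-0.006,0.025,0],[-0.0124,0.0452,0],[-0.0124,0.0452,0],[-0.0124,0.0452,0.03],[-0.0124,0.0452,0.055],[-0.0124,0.0452,0.07],[-0.0124,0.0452,0.07],[-0.0124,0.0452,0.07]],"rotation":[[0,0,0],[0,0,0],[0,0,0],[0,0,0],[0,0,0],[0,0,0],[0,0,0],[0,0,0]]}';python3 - <<'E'
from h import *
p=get_obs()["tool_pos"]
for n in("top","side"):
  c=cam(n); k=np.array([proj(c,p+[a*30*.9938-b*30*.1115,a*30*.1115+b*30*.9938,7.6]) for a,b in((1,1),(1,-1),(-1,-1),(-1,1))]).round(1)
  cv2.imwrite(f"pics/k_{n}.png",c["pixels"][:,:,::-1]); u,v=k.mean(0).astype(int);w=26
  h=cv2.cvtColor(c["pixels"],cv2.COLOR_RGB2HSV)[v-w:v+w,u-w:u+w]
  m=((h[...,0]>12)&(h[...,0]<28)&(h[...,1]>70)&(h[...,2]>110)).astype(np.uint8)
  q,_,st,ce=cv2.connectedComponentsWithStats(m); print(n,k.tolist(),[(np.add(st[i],(u-w,v-w,0,0,0)).tolist()) for i in range(1,q) if st[i,4]>15])
E
python3 go.py 643.6 212.3 86.6 186.4
```

```text
time: 39.9
tool_pos: [644.4, 213.8, 118.5]
tcp_rot: [3.141, 0.002, -3.029]
contact_force: [0.1, 0.4, 0.1]
grip_width: 59.2
finger_force: 30.0
top [[160.7, 106.7], [188.1, 103.6], [190.4, 129.5], [162.7, 132.6]] [[179, 120, 8, 10, 63]]
side [[302.6, 65.3], [317.6, 75.5], [299.3, 84.6], [284.4, 73.9]] [[294, 76, 10, 7, 39], [315, 79, 11, 9, 26]]
t 40.0 tcp [644.4 213.8 118.7] yaw [ 1.800e+02  1.000e-01 -1.736e+02] w 59.4 q6 -1.48
[ 0.001  -0.0014  0.0321] [0.    0.002 0.   ] mm 32.0
```

The visible coaster patch ends at row 130, matching the predicted edge. Lower.

```bash
python3 -m pendant '{"dp":[[0.001,-0.0014,0.012],[0.001,-0.0014,0.022],[0.001,-0.0014,0.028],[0.001,-0.0014,0.031],[0.001,-0.0014,0.0325],[0.001,-0.0014,0.0325]],"rotation":[[0,0,0],[0,0,0],[0,0,0],[0,0,0],[0,0,0],[0,0,0]]}'; python3 go.py
```

```text
time: 40.75
tool_pos: [642.7, 212.2, 86.3]
tcp_rot: [-3.142, 0.0, -3.029]
contact_force: [-4.9, -2.2, 8.0]
grip_width: 59.7
finger_force: 30.0
t 40.75 tcp [642.7 212.2  86.3] yaw [-180.     0.  -173.6] w 59.7 q6 -1.48
```

```bash
python3 -m pendant '{"dp":[[0,0,0],[0,0,0],[0,0,0],[0,0,0],[0,0,0],[0,0,-0.03],[0,0,-0.08],[0,0,-0.12]],"rotation":[[0,0,0],[0,0,0],[0,0,0],[0,0,0],[0,0,0],[0,0,0],[0,0,0],[0,0,0]]}' 0.0918; python3 -m pendant '{"dp":[[0,-0.05,-0.12],[0.01,-0.11,-0.12],[0.02,-0.17,-0.12],[0.03,-0.23,-0.12],[0.04,-0.29,-0.12],[0.05,-0.35,-0.12],[0.05,-0.35,-0.12],[0.05,-0.35,-0.12]],"rotation":[[0,0,0],[0,0,0],[0,0,0],[0,0,0],[0,0,0],[0,0,0],[0,0,0],[0,0,0]]}'
cat > chk.py <<'E'
from h import *
y=np.radians(6.4);A=np.array([np.cos(y),np.sin(y)])
def w(dx,dy): return np.array([573,204.4])+dx*A+dy*np.array([-A[1],A[0]])
for n in("top","side"):
  c=cam(n);h=cv2.cvtColor(c["pixels"],cv2.COLOR_RGB2HSV);cv2.imwrite(f"pics/f_{n}.png",c["pixels"][:,:,::-1])
  H,S,V=[h[...,i].astype(int) for i in range(3)]
  def blob(name,m,ctr,z,r):
    u,v=proj(c,[*ctr,z]).round().astype(int); M=np.zeros((400,640),np.uint8); M[v-r:v+r,u-r:u+r]=m[v-r:v+r,u-r:u+r]
    cs,_=cv2.findContours(M,cv2.RETR_EXTERNAL,cv2.CHAIN_APPROX_NONE)
    for k in cs:
      if cv2.contourArea(k)>60:
        W=np.array([at(c,*p[0],z) for p in k])-[573,204.4]; W=np.c_[W@A,W@[-A[1],A[0]]].astype(np.float32)
        (rc,rs,ra)=cv2.minAreaRect(W); print(n,name,"caddy-frame centre",np.round(rc,1),"size",np.round(rs,1),"ang",round(ra,1))
  tan=(H>12)&(H<28)&(S>60)&(V>120)
  blob("coaster",tan,w(71,0),94,22)
  blob("lid",V<55,w(-68,0),144,20)
  blob("green",(H>50)&(H<80)&(S>100),w(0,0),84,75)
  cb=(H>95)&(H<120)&(S>80); u,v=proj(c,[437.5,-328,30]).round().astype(int)
  b=cv2.boundingRect(cb[v-30:v+30,u-30:u+30].astype(np.uint8));print(n,"blue",b[0]+u-30,b[1]+v-30,b[2:],"start:",)
  c0=cv2.cvtColor(cv2.imread(f"pics/{n}0.png"),cv2.COLOR_BGR2HSV).astype(int);cb=(c0[...,0]>95)&(c0[...,0]<120)&(c0[...,1]>80)
  b=cv2.boundingRect(cb[v-30:v+30,u-30:u+30].astype(np.uint8));print(b[0]+u-30,b[1]+v-30,b[2:])
E
python3 chk.py
```

```text
time: 41.75
tool_pos: [643.1, 212.3, 206.8]
tcp_rot: [3.141, 0.001, -3.029]
contact_force: [0.3, -0.0, -0.1]
grip_width: 92.2
finger_force: 0.0
time: 42.75
tool_pos: [631.9, -143.9, 324.4]
tcp_rot: [-3.142, -0.0, -3.033]
contact_force: [-0.5, 1.0, -0.1]
grip_width: 92.0
finger_force: 0.0
top coaster caddy-frame centre [71.1  0.4] size [57.7 58.8] ang 0.3
top lid caddy-frame centre [-59.   -7.5] size [44.9 62.3] ang 63.7
top green caddy-frame centre [ 0.6 -0.5] size [105.5 227.4] ang 90.0
top blue 402 199 (30, 28) start:
402 199 (30, 28)
side coaster caddy-frame centre [70.  -0.1] size [57.4 56.8] ang 89.6
side lid caddy-frame centre [-72.1  -8.6] size [56.6 40.2] ang 55.0
side lid caddy-frame centre [-50.4 -36.7] size [85.3 19.2] ang 52.8
side green caddy-frame centre [-0.4 -1.9] size [228.2 111.6] ang 0.2
side blue 349 268 (35, 42) start:
349 268 (35, 42)
```

Coaster, divider and blue cup check out. The jar's lid blob merges with a shadow, so I'll fit it with a disc template instead.

Run:
```python
from h import *
y=np.radians(6.4);A=np.array([np.cos(y),np.sin(y)]);B=np.array([-A[1],A[0]])
th=np.linspace(0,2*np.pi,60)
def fit(n,r,z,chan):
  c=cam(n); g=cv2.GaussianBlur(c["pixels"],(0,0),.6).astype(np.float32)
  g=g.max(2) if chan=="v" else g[...,0]-g[...,1]
  s=[]
  for dx in np.arange(-84,-50,1.):
    for dy in np.arange(-18,18,1.):
      o=np.array([573,204.4])+dx*A+dy*B
      def ring(R):
        P=np.array([proj(c,[o[0]+R*np.cos(t),o[1]+R*np.sin(t),z]) for t in th]).astype(np.float32)
        return cv2.remap(g,P[:,0],P[:,1],1).ravel()
      s.append((np.mean(np.clip(ring(r+3)-ring(r-3),-30,30)),dx,dy))
  print(n,sorted(s)[-4:])
for n in("top","side"):
  for r in (22.4,24): fit(n,r,144,"v")
```

```text
top [(np.float32(23.609652), np.float64(-69.0), np.float64(-3.0)), (np.float32(23.64515), np.float64(-69.0), np.float64(-2.0)), (np.float32(23.663933), np.float64(-70.0), np.float64(-2.0)), (np.float32(23.75218), np.float64(-69.0), np.float64(-1.0))]
top [(np.float32(23.5305), np.float64(-68.0), np.float64(-2.0)), (np.float32(23.531788), np.float64(-67.0), np.float64(-1.0)), (np.float32(23.612011), np.float64(-67.0), np.float64(-2.0)), (np.float32(23.612793), np.float64(-66.0), np.float64(-2.0))]
side [(np.float32(22.38698), np.float64(-72.0), np.float64(-3.0)), (np.float32(22.412027), np.float64(-71.0), np.float64(-4.0)), (np.float32(22.41364), np.float64(-72.0), np.float64(-4.0)), (np.float32(22.476757), np.float64(-71.0), np.float64(-3.0))]
side [(np.float32(22.373991), np.float64(-74.0), np.float64(-6.0)), (np.float32(22.400082), np.float64(-72.0), np.float64(-3.0)), (np.float32(22.83439), np.float64(-73.0), np.float64(-4.0)), (np.float32(23.211637), np.float64(-73.0), np.float64(-5.0))]
```

The jar is upright at about (-69,-2) in the divider frame, well inside the limits. Everything is in place, so I'm handing in.

```bash
python3 -c "
from plant import workorder
print(workorder.close_job())"
```

```text
the job is handed in; nothing more can be done
None
```

The caddy is packed and the job handed in at about 43 s of the 134 s allowed: the last camera checks put everything within its limits and the blue cup unmoved, but `close_job()` returned no verdict.

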